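Swing the hold-down clamps over a clutch disc

ROBOT

A 7-joint arm with a two-finger parallel gripper is mounted at the origin on a cart in front of the work surface, level with it; the furniture and walls round the work are solid. World frame = base frame: x ahead of the robot, y to its left, z up, the work surface at z = 0. Lengths are in m, angles in rad, forces in N, time in s.
With the tool pointing down it reaches from about 0.4 to 0.85 m from the base axis. Payload 4.5 kg.
Tool frame: the origin (TCP) lies at the very end of the fingers, on their centre line; the grasp point (between the pads) lies 19 mm behind it; z points along the fingers, x is the direction in which the jaws open and shut, and the axes are right-handed (so a half turn about z gives the same grasp; the last joint's range is limited). The gripper opens to 88 mm and grips with 3 to 60 N. Pads are 18 mm wide; open, the fingers measure 123 mm over their backs; the gripper's body (75 mm by 187 mm) begins 45 mm behind the grasp point.
Start: joints at [1.336, 0.689, -0.195, 1.565, 0.157, 0.902, -0.215], TCP at [0.166, -0.603, 0.239] pointing down, gripper open.
Joint ranges: [-3.01, 3.01], [-0.46, 2.08], [-1.47, 1.51], [0.13, 2.56], [-1, 4.14], [0.04, 2.09], [-2.66, 2.66]. Speed limits (rad/s): [2.57, 2.57, 3.14, 3.14, 3.14, 3.14, 3.14].

INTERFACE

Orientations are given as a unit quaternion [x, y, z, w].
In Python, from plant import * gives the robot as it stands.
- The arm moves only by the tool apply_moves, never from a script. Its argument "series" is a list of rows, each an object of numbers: "x", "y", "z": the shift along the tool's x, y, z in units of 80 cm (1.0 is 80 cm); "wx", "wy", "wz": the turn, a rotation vector about the tool's x, y, z in units of pi rad (1.0 is pi rad); "fingers": the opening, from -1 (shut) to 1 (fully open), so that 0 is half open. In form: [{"x": .., "y": .., "z": .., "wx": .., "wy": .., "wz": .., "fingers": ..}, ...]. A call has 1 to 8 rows; each row shifts and turns the pose as measured when the row begins, along the tool's axes as they then stand; what a row does not reach is not made up. A row lasts 1/8 s, in which the tool goes at most 62.5 mm and 10.7 degrees, less where a joint would pass 70% of its speed; a pose out of reach is approached as far as the arm can. A call with a number of a shift or a turn outside -1 to 1 is refused whole. A call with a gripper value outside its range is refused whole. The fingers move at their own pace and stop on an object; "force" is the grip in N (left out, the last holds). Time passes only in rows, so rows that do not move let the fingers close. It gives the time, the measured TCP pose, the force and the opening at its end, in the units of the state.
- get_state(): the state, without advancing time (a new reading comes with each control period).
- snapshot(name): name is "scene" or "top"; returns (picture, depth): 480x640x3 uint8, red, green, blue; 480x640 float32, m along the optical axis (not along the pixel's ray), 0 where there is no reading.
- camera_model(name): a dict with "camera_matrix" (3x3 intrinsics, pixels), "world_from_camera" (4x4, takes a point from camera to world coordinates). Camera axes: x right, y up, looking along -z (the intrinsics and any distortion apply to the point x, -y, -z); pixel columns grow to the right and rows downward; lengths in m; the calibration is good to about 2 mm. A picture is of the moment at which its call begins. camera_model takes no time and is no camera call.
- finish_job(): hands the job in, once; it reports no verdict.
The state is a dict: "clock": time; "q": joint angles; "qd": joint speeds; "joint_torque": joint torques, N m; "tool_pos": TCP position; "eef_rot": TCP orientation; "contact_force": force on the tool from outside, world axes, zero at the start; "moment": the same for the moment, N m; "opening": opening from 0.0 (shut) to 1.0 (fully open).
Only numpy, scipy, OpenCV 4.12 (cv2) and the standard library are available. Lean on these libraries where they do the work, as an engineer would, in place of code of your own. Each camera call takes 0.05 s, during which the arm holds its last target. There are 200 camera calls.

TASK

The clutch disc sits on its fixture with both swing clamps turned away from it. With the closed fingers, push each clamp arm round on its post, either way round, until it points straight at the middle of the disc with its pad over the lining, ready for tightening, and leave it there. Only push the arms: do not lift or shift the disc, and leave the loose parts lying round the fixture where they are.

Things in the scene. Friction and masses are not known exactly. Their poses are not given: they have to be found in the camera images.
- fixture: dark steel clamping fixture, bolted down: a round table 196 mm across and 10 mm thick with a flat ear on two opposite sides (300 mm over the ears, 56 mm wide, along its own y). Origin at the centre of its underside, on the bench top (z = 0); its z is up, its +y points to the left clamp's post, its -y to the right clamp's. A centring pin in the middle locates the disc.
- pivot_left (a point): axis of the left swing clamp's post, 118 mm from the fixture's middle on its +y side, at half the height of the arm (50 mm above the bench). The nut and stud on top of the post end 76 mm above the bench. Its frame is parallel to the fixture's.
- pivot_right (a point): the same for the right swing clamp, on the fixture's -y side
- clamp_left (a joint): hinge angle (rad) of the left swing clamp: 0 = the arm points straight outward, away from the fixture's middle; +3.14 or -3.14 = it points straight inward at the middle of the disc. Positive is anticlockwise seen from above. It turns freely either way round (limits +-3.7), has no click or stop at the inward position, and stays where it is left (friction about 0.12 N m, so 2 to 3 N on the arm 50 mm from the pivot).
- clamp_right (a joint): hinge angle (rad) of the right swing clamp: 0 = the arm points straight outward, away from the fixture's middle; +3.14 or -3.14 = it points straight inward at the middle of the disc. Positive is anticlockwise seen from above. It turns freely either way round (limits +-3.7), has no click or stop at the inward position, and stays where it is left (friction about 0.12 N m, so 2 to 3 N on the arm 50 mm from the pivot).
- clamp_left_pad (a point): point on the left clamp arm above its pad, 68 mm from the pivot axis, 50 mm above the bench. The arm is a straight steel bar 20 mm wide that reaches from the pivot to 82 mm out; its sides stand from 40 to 60 mm above the bench. Under this point hangs a round pad 16 mm across, down to 31 mm above the bench. This frame's x points along the arm, outward from the pivot.
- clamp_right_pad (a point): the same point on the right clamp arm, which is alike
- clutch_disc: loose clutch driven plate, 180 mm across, lying flat on the fixture on its middle; origin at the centre of its underside, 10 mm above the bench. The lining ring's top is 26 mm above the bench, the hub (38 mm across) rises to 38 mm. Stays where it is.
- bearing: loose ball bearing 48 mm across, 18 mm high, on the bench behind the fixture; origin centre of its underside. Stays where it is.
- small_bearing: loose bearing 42 mm across, 20 mm high, on the bench in front of the fixture; origin centre of its underside. Stays where it is.
- bolt: loose hexagon bolt 54 mm long, 18 mm wide, 16 mm high, lying in front of the fixture; origin centre of its underside, length along its x. Stays where it is.
- coil_spring: loose coil spring lying in front of the fixture, 58 mm long, 30 mm thick; origin centre of its underside, length along its y. Stays where it is.

How it is judged:
By the outcome, as a careful person would: the job done as asked, in the order asked, and still so for the second after the job is handed in, with the robot touching nothing.
It also fails if it takes over 58 s, if anything falls off the work surface, if the arm or the gripper's body presses on something with over 40 N, if the wrist force passes 120 N, or if a joint passes its speed limit or range.

## Working session

There is one attempt and no reset: what is moved stays moved. The work goes in short steps, Python scripts to look and compute and a tool call to move; the robot and the scene stay as the last step left them, time stands still between calls to the robot, and variables do not carry over. Pictures are saved under pics/ and viewed, about 8 in all and at most 12, crops included, and the job is handed in when it is done.

Besides the shell and the picture viewer there is one more tool, called after "Request:" as name(argument=value, ...), one argument or row to a line, values as JSON. apply_moves: Moves the arm, as the interface text tells. Its arguments: {"type":"object","properties":{"series":{"type":"array","items":{"type":"object","properties":{"x":{"type":"number"},"y":{"type":"number"},"z":{"type":"number"},"wx":{"type":"number"},"wy":{"type":"number"},"wz":{"type":"number"},"fingers":{"type":"number"}}}},"force":{"type":"number"}},"required":["series"]}

```bash
ls; mkdir -p pics; python3 - <<'E'
from plant import *
import cv2,numpy as np,pickle
s=get_state();print({k:np.round(s[k],3) for k in s})
for n in("top","scene"):
    p,d=snapshot(n);cv2.imwrite(f"pics/{n}0.png",p[:,:,::-1]);np.savez(f"{n}0.npz",p=p,d=d)
    c=camera_model(n);print(n,np.round(c["camera_matrix"],1),np.round(c["world_from_camera"],3),[k for k in c])
E
```

```text
pics
{'clock': np.float64(0.0), 'q': array([ 1.336,  0.69 , -0.195,  1.566,  0.157,  0.902, -0.215]), 'qd': array([-0.001,  0.001,  0.001, -0.   ,  0.002,  0.   , -0.001]), 'joint_torque': array([-0.0000e+00, -5.2757e+01, -1.2670e+00, -1.5343e+01, -5.3000e-02,
        7.0000e-03,  0.0000e+00]), 'tool_pos': array([ 0.166, -0.602,  0.238]), 'eef_rot': array([ 0.796, -0.606, -0.001, -0.   ]), 'contact_force': array([ 1.046, -0.468,  0.499]), 'moment': array([-0.022, -0.018, -0.026]), 'opening': np.float64(0.998)}
top [[583.6   0.  321.9]
 [  0.  583.6 243.4]
 [  0.    0.    1. ]] [[ 0.007  0.99  -0.137  0.371]
 [-1.     0.003 -0.031  0.008]
 [-0.031  0.138  0.99   1.207]
 [ 0.     0.     0.     1.   ]] ['camera_matrix', 'world_from_camera']
scene [[495.    0.  322.1]
 [  0.  495.  239.4]
 [  0.    0.    1. ]] [[ 0.875  0.377 -0.305  0.257]
 [-0.485  0.658 -0.576 -0.486]
 [-0.016  0.652  0.758  0.758]
 [ 0.     0.     0.     1.   ]] ['camera_matrix', 'world_from_camera']
```

View pics/top0.png

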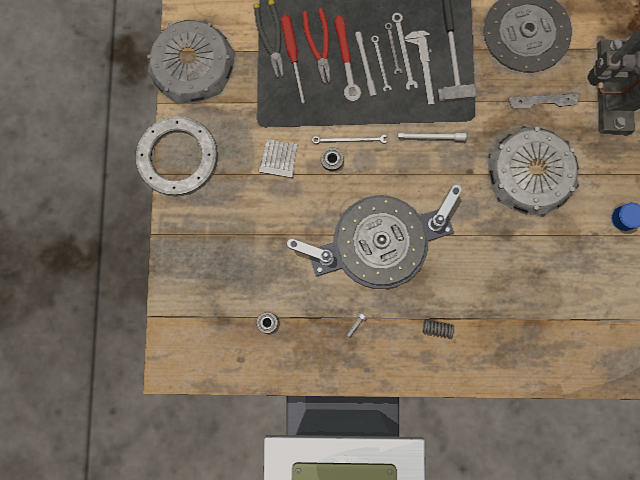

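View pics/scene0.png

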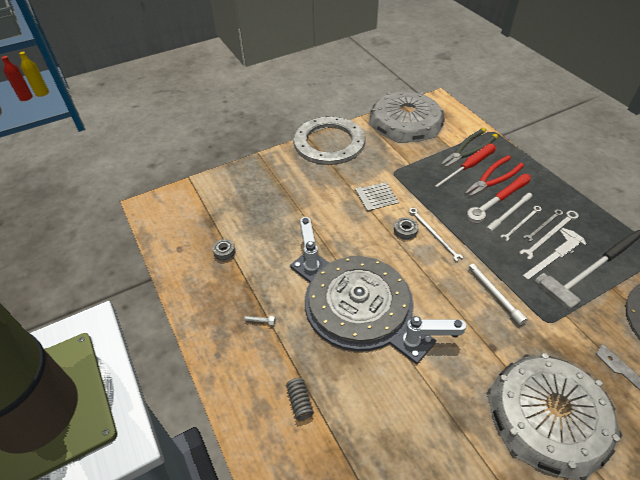

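The top view shows the disc at about (381,240). The left post is near (326,257) with its arm tip at (292,243). The right post is near (438,224) with its arm tip at (457,188).

```bash
cat > h.py <<'E'
from plant import *
import cv2,numpy as np
def cast(n,uv,z):
    c=camera_model(n);K=c["camera_matrix"];T=np.array(c["world_from_camera"])
    uv=np.atleast_2d(uv).astype(float)
    r=np.c_[(uv[:,0]-K[0,2])/K[0,0],-(uv[:,1]-K[1,2])/K[1,1],-np.ones(len(uv))]@T[:3,:3].T
    return T[:3,3]+r*((z-T[2,3])/r[:,2])[:,None]
def world(n,d):
    c=camera_model(n);K=c["camera_matrix"];T=np.array(c["world_from_camera"])
    v,u=np.mgrid[:480,:640]
    P=np.stack([(u-K[0,2])/K[0,0]*d,-(v-K[1,2])/K[1,1]*d,-d],-1)
    return P@T[:3,:3].T+T[:3,3]
def arms(n,p,d,ctr=None,lo=.05,hi=.068):
    W=world(n,d);z=W[...,2]
    roi=(abs(W[...,0]-.4)<.22)&(abs(W[...,1]+.09)<.28)&(d>0)
    m=(roi&(z>lo)&(z<hi)).astype(np.uint8)
    k,l,st,ce=cv2.connectedComponentsWithStats(m)
    for i in range(1,k):
        if st[i,4]<40: continue
        v,u=np.nonzero(l==i);w=cast(n,np.c_[u,v],.06)[:,:2]
        r=cv2.minAreaRect(w.astype(np.float32)*1000)
        print(n,st[i],"ctr",w.mean(0).round(4),"rect",np.round(r[0],1),np.round(r[1],1),"corners",np.round(cv2.boxPoints(r),1).tolist())
    return W
E
python3 - <<'E'
from h import *
for n in("top","scene"):
    f=np.load(f"{n}0.npz");p,d=f["p"],f["d"]
    W=arms(n,p,d);z=W[...,2]
    roi=(abs(W[...,0]-.4)<.2)&(abs(W[...,1]+.09)<.25)
    m=roi&(z>.018)&(z<.033)
    k,l,st,ce=cv2.connectedComponentsWithStats(m.astype(np.uint8))
    i=1+np.argmax(st[1:,4]);cs,_=cv2.findContours((l==i).astype(np.uint8),cv2.RETR_EXTERNAL,cv2.CHAIN_APPROX_NONE)
    w=cast(n,max(cs,key=len)[:,0],.026)[:,:2].astype(np.float32)*1000
    h=cv2.convexHull(w);print("disc",cv2.minEnclosingCircle(h),cv2.fitEllipse(h))
    m=roi&(z>.069)&(z<.085);k,l,st,ce=cv2.connectedComponentsWithStats(m.astype(np.uint8))
    for i in range(1,k):print("stud",st[i,4],cast(n,ce[i],.074).round(4), W[l==i].mean(0).round(4))
    if n=="top":
        # hub
        m=roi&(z>.034)&(z<.042);print("hub px",m.sum())
        cv2.imwrite("pics/crop.png",cv2.resize(p[170:300,270:480,::-1],None,fx=3.8,fy=3.8,interpolation=cv2.INTER_CUBIC))
E
```

```text
top [432 199  24  28 272] ctr [ 0.5951 -0.1963] rect [ 595.4 -194.9] [24.6 67.1] corners [[559.9000244140625, -190.60000610351562], [619.7000122070312, -221.10000610351562], [630.9000244140625, -199.1999969482422], [571.0999755859375, -168.6999969482422]]
top [287 239  45  24 427] ctr [0.5179 0.0725] rect [518.5  69.6] [93.9 25.1] corners [[489.29998779296875, 30.700000762939453], [512.5999755859375, 21.299999237060547], [547.7000122070312, 108.4000015258789], [524.5, 117.80000305175781]]
disc ((541.4392700195312, -74.61564636230469), 89.82936096191406) ((538.0308837890625, -74.08836364746094), (168.63534545898438, 180.310302734375), 175.6707763671875)
stud 45 [[ 0.5772 -0.1861  0.074 ]] [ 0.5775 -0.1864  0.0724]
stud 51 [[0.5057 0.0375 0.074 ]] [0.5059 0.0375 0.0726]
hub px 177
scene [301 217  17  41 379] ctr [0.5196 0.0654] rect [520.8  64.3] [100.4  24.8] corners [[490.1000061035156, 22.700000762939453], [512.9000244140625, 13.199999809265137], [551.4000244140625, 105.9000015258789], [528.5999755859375, 115.4000015258789]]
scene [407 319  40  16 428] ctr [ 0.5954 -0.2008] rect [ 594.2 -200. ] [27.7 62.1] corners [[560.4000244140625, -196.6999969482422], [614.4000244140625, -227.39999389648438], [628.0, -203.3000030517578], [574.0, -172.6999969482422]]
disc ((544.316162109375, -76.66100311279297), 91.1292724609375) ((540.249267578125, -76.78704833984375), (168.7899932861328, 182.33506774902344), 176.2240753173828)
stud 53 [[0.5085 0.034  0.074 ]] [0.5095 0.036  0.0715]
stud 83 [[ 0.5805 -0.1895  0.074 ]] [ 0.5816 -0.1884  0.0715]
```

View pics/crop.png

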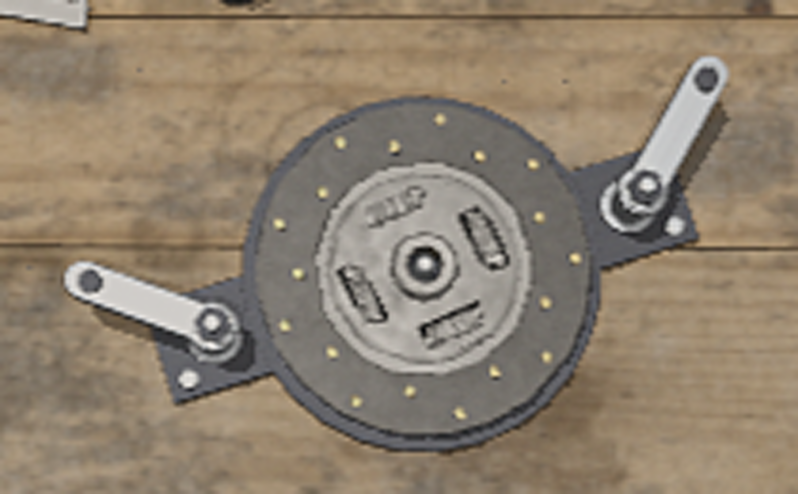

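Request:
apply_moves(
  series=[
    {"x": -0.027, "y": -0.066, "fingers": -1},
    {"x": -0.027, "y": -0.066, "fingers": -1},
    {"x": -0.027, "y": -0.066, "fingers": -1},
    {"x": -0.027, "y": -0.066, "fingers": -1},
    {"x": -0.027, "y": -0.066, "fingers": -1},
    {"x": -0.027, "y": -0.066, "fingers": -1},
    {"x": -0.027, "y": -0.066, "fingers": -1},
    {"x": -0.027, "y": -0.066, "fingers": -1},
  ],
  force=20,
)

```text
schema error: expected keys x, y, z, wx, wy, wz, fingers
```

```bash
cat >> h.py <<'E'
from scipy.spatial.transform import Rotation as R
PV={"L":np.array([.5065,.0365]),"R":np.array([.579,-.1875])}
e=lambda t:np.array([np.cos(np.radians(t)),np.sin(np.radians(t))])
def contact(side,phi,gap=0,r=.060,a=.0175,b=.009):
    "tool centre touching the arm at world angle phi on the pushing side"
    M=R.from_quat(get_state()["eef_rot"]).as_matrix()[:2,:2]
    n=e(phi+(90 if side=="L" else -90))
    return PV[side]+r*e(phi)+(.010+a*abs(M[:,0]@n)+b*abs(M[:,1]@n)+gap)*n
def plan(pts):
    s=get_state();M=R.from_quat(s["eef_rot"]).as_matrix();p=np.array(s["tool_pos"])
    print("t",s["clock"],"p",p.round(4),"yaw x",np.degrees(np.arctan2(M[1,0],M[0,0])).round(2),"zax",M[:,2].round(3),"F",np.round(s["contact_force"],1),"op",round(float(s["opening"]),3))
    for q in pts:
        q=np.array(q);d=M.T@(q-p)/.8;print(q.round(4),"->",d.round(4),"mm",round(np.linalg.norm(q-p)*1000,1));p=q
E
python3 -c "
from h import *
c=contact('R',-26,.012);print(c);plan([[*c,.2],[*c,.045]])"
```

```text
[ 0.61492021 -0.25072299]
t 0.1 p [ 0.1658 -0.602   0.238 ] yaw x -74.59 zax [-0.001  0.002 -1.   ] F [ 0.3  0.3 -0.2] op 0.998
[ 0.6149 -0.2507  0.2   ] -> [-0.2741 -0.6579  0.0479] mm 571.5
[ 0.6149 -0.2507  0.045 ] -> [ 0.0003 -0.      0.1937] mm 155.0
```

Request:
apply_moves(
  series=[
    {"x": -0.027, "y": -0.066, "z": 0, "wx": 0, "wy": 0, "wz": -0.007, "fingers": -1},
    {"x": -0.027, "y": -0.066, "z": 0, "wx": 0, "wy": 0, "wz": -0.007, "fingers": -1},
    {"x": -0.027, "y": -0.066, "z": 0, "wx": 0, "wy": 0, "wz": 0, "fingers": -1},
    {"x": -0.027, "y": -0.066, "z": 0, "wx": 0, "wy": 0, "wz": 0, "fingers": -1},
    {"x": -0.027, "y": -0.066, "z": 0, "wx": 0, "wy": 0, "wz": 0, "fingers": -1},
    {"x": -0.027, "y": -0.066, "z": 0, "wx": 0, "wy": 0, "wz": 0, "fingers": -1},
    {"x": -0.027, "y": -0.066, "z": 0, "wx": 0, "wy": 0, "wz": 0, "fingers": -1},
    {"x": -0.027, "y": -0.066, "z": 0, "wx": 0, "wy": 0, "wz": 0, "fingers": -1},
  ],
  force=20,
)

```text
clock: 1.1
tool_pos: [0.5216, -0.3076, 0.2336]
eef_rot: [0.805, -0.593, -0.003, 0.001]
contact_force: [0.4, -0.4, -0.5]
opening: 0.118
```

```bash
python3 -c "
from h import *
c=contact('R',-26,.012);print(c);plan([[*c,.2],[*c,.045]])"
```

```text
[ 0.6149919 -0.250576 ]
t 1.1 p [ 0.5216 -0.3076  0.2336] yaw x -72.77 zax [-0.007  0.002 -1.   ] F [ 0.4 -0.4 -0.5] op 0.118
[ 0.615  -0.2506  0.2   ] -> [-0.0333 -0.1329  0.0413] mm 114.5
[ 0.615  -0.2506  0.045 ] -> [ 0.0008 -0.0012  0.1937] mm 155.0
```

Request:
apply_moves(
  series=[
    {"x": -0.016, "y": -0.066, "z": 0.02, "wx": 0, "wy": 0, "wz": 0, "fingers": -1},
    {"x": -0.016, "y": -0.066, "z": 0.02, "wx": 0, "wy": 0, "wz": 0, "fingers": -1},
    {"x": 0, "y": 0, "z": 0.06, "wx": 0, "wy": 0, "wz": 0, "fingers": -1},
    {"x": 0, "y": 0, "z": 0.06, "wx": 0, "wy": 0, "wz": 0, "fingers": -1},
    {"x": 0, "y": 0, "z": 0.03, "wx": 0, "wy": 0, "wz": 0, "fingers": -1},
    {"x": 0, "y": 0, "z": 0, "wx": 0, "wy": 0, "wz": 0, "fingers": -1},
  ],
)

```text
clock: 1.85
tool_pos: [0.6215, -0.2406, 0.0745]
eef_rot: [0.808, -0.589, -0.004, -0.001]
contact_force: [-0.0, 0.6, 0.2]
opening: -0.001
```

```bash
python3 -c "
from h import *
c=contact('R',-26,.012);print(c);plan([[*c,.045]]+[[*contact('R',f),.045] for f in range(-20,108,14)])
p,d=snapshot('scene');cv2.imwrite('pics/s1.png',p[150:400,250:550,::-1].repeat(2,0).repeat(2,1))"
```

```text
[ 0.6150193 -0.2505198]
t 1.85 p [ 0.6215 -0.2406  0.0745] yaw x -72.12 zax [-0.006  0.006 -1.   ] F [-0.   0.6  0.2] op -0.001
[ 0.615  -0.2505  0.045 ] -> [0.0096 0.0114 0.0369] mm 31.8
[ 0.6253 -0.2356  0.045 ] -> [-0.0138 -0.018   0.    ] mm 18.2
[ 0.6356 -0.2233  0.045 ] -> [-0.0108 -0.0169  0.    ] mm 16.0
[ 0.6424 -0.2077  0.045 ] -> [-0.0159 -0.0141  0.0001] mm 17.0
[ 0.6452 -0.1911  0.045 ] -> [-0.0187 -0.0096  0.0001] mm 16.8
[ 0.6448 -0.176   0.045 ] -> [-0.018  -0.0054  0.0001] mm 15.0
[ 0.6402 -0.1606  0.045 ] -> [-0.0202 -0.0005  0.0002] mm 16.1
[ 0.631  -0.1461  0.045 ] -> [-0.0207  0.0054  0.0002] mm 17.1
[ 0.6174 -0.1343  0.045 ] -> [-0.0192  0.0117  0.0002] mm 18.0
[ 0.6003 -0.1267  0.045 ] -> [-0.0156  0.0174  0.0002] mm 18.7
[ 0.5813 -0.1244  0.045 ] -> [-0.01    0.0218  0.0002] mm 19.2
```

View pics/s1.png

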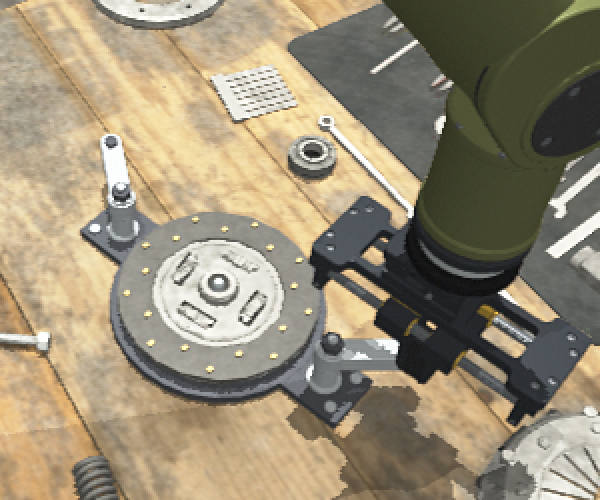

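The closed gripper hovers beside the right arm (arm at about (365,352) in the crop), and nothing has been touched. I'll back off a little, then go down.

Request:
apply_moves(
  series=[
    {"x": 0.013, "y": 0.014, "z": 0, "wx": 0, "wy": 0, "wz": 0, "fingers": -1},
    {"x": 0, "y": 0, "z": 0, "wx": 0, "wy": 0, "wz": 0, "fingers": -1},
    {"x": 0, "y": 0, "z": 0.035, "wx": 0, "wy": 0, "wz": 0, "fingers": -1},
    {"x": 0, "y": 0, "z": 0, "wx": 0, "wy": 0, "wz": 0, "fingers": -1},
  ],
)

```text
clock: 2.4
tool_pos: [0.6168, -0.2582, 0.0528]
eef_rot: [0.808, -0.59, 0.001, -0.002]
contact_force: [0.3, -0.2, -0.2]
opening: 0.009
```

```bash
python3 -c "
from h import *
plan([[*contact('R',f),.044] for f in range(-26,108,14)])"
```

```text
t 2.4 p [ 0.6168 -0.2582  0.0528] yaw x -72.29 zax [ 0.005  0.002 -1.   ] F [ 0.3 -0.2 -0.2] op 0.009
[ 0.6203 -0.2397  0.044 ] -> [-0.0207 -0.0112  0.0111] mm 20.8
[ 0.6315 -0.229   0.044 ] -> [-0.0085 -0.0175  0.0001] mm 15.6
[ 0.64   -0.2147  0.044 ] -> [-0.0138 -0.0155  0.0001] mm 16.6
[ 0.6443 -0.1976  0.044 ] -> [-0.0186 -0.0116  0.0001] mm 17.6
[ 0.6455 -0.1826  0.044 ] -> [-0.0175 -0.0071  0.    ] mm 15.1
[ 0.6428 -0.1672  0.044 ] -> [-0.0194 -0.0027  0.    ] mm 15.7
[ 0.6355 -0.1521  0.044 ] -> [-0.0207  0.0029 -0.    ] mm 16.7
[ 0.6237 -0.1389  0.044 ] -> [-0.0201  0.0091 -0.    ] mm 17.7
[ 0.608  -0.1294  0.044 ] -> [-0.0174  0.0151 -0.0001] mm 18.4
[ 0.5895 -0.1247  0.044 ] -> [-0.0126  0.0202 -0.0001] mm 19.0
```

Request:
apply_moves(
  series=[
    {"x": 0, "y": 0, "z": 0.011, "wx": 0, "wy": 0, "wz": 0, "fingers": -1},
    {"x": -0.02, "y": -0.011, "z": 0, "wx": 0, "wy": 0, "wz": 0, "fingers": -1},
    {"x": -0.009, "y": -0.018, "z": 0, "wx": 0, "wy": 0, "wz": 0, "fingers": -1},
    {"x": -0.014, "y": -0.015, "z": 0, "wx": 0, "wy": 0, "wz": 0, "fingers": -1},
    {"x": -0.018, "y": -0.012, "z": 0, "wx": 0, "wy": 0, "wz": 0, "fingers": -1},
  ],
)

```text
clock: 3.02
tool_pos: [0.6469, -0.1978, 0.0471]
eef_rot: [0.807, -0.591, 0.004, -0.001]
contact_force: [-1.2, -2.6, -0.1]
opening: 0.004
```

```bash
python3 -c "
from h import *
plan([[*contact('R',f),.044] for f in range(16,108,14)])"
```

```text
t 3.025 p [ 0.6469 -0.1978  0.0471] yaw x -72.43 zax [ 0.007 -0.003 -1.   ] F [-1.2 -2.6 -0.1] op 0.004
[ 0.6443 -0.1976  0.044 ] -> [-0.0012  0.0031  0.0039] mm 4.1
[ 0.6455 -0.1826  0.044 ] -> [-0.0174 -0.007  -0.    ] mm 15.0
[ 0.6428 -0.1672  0.044 ] -> [-0.0195 -0.0026 -0.0001] mm 15.7
[ 0.6355 -0.1521  0.044 ] -> [-0.0207  0.0029 -0.0001] mm 16.8
[ 0.6237 -0.1389  0.044 ] -> [-0.0201  0.0091 -0.0001] mm 17.7
[ 0.6079 -0.1294  0.044 ] -> [-0.0173  0.0152 -0.0002] mm 18.4
[ 0.5895 -0.1247  0.044 ] -> [-0.0125  0.0202 -0.0002] mm 19.0
```

Request:
apply_moves(
  series=[
    {"x": -0.017, "y": -0.004, "z": 0.004, "wx": 0, "wy": 0, "wz": 0, "fingers": -1},
    {"x": -0.019, "y": -0.001, "z": 0, "wx": 0, "wy": 0, "wz": 0, "fingers": -1},
    {"x": -0.02, "y": 0.003, "z": 0, "wx": 0, "wy": 0, "wz": 0, "fingers": -1},
    {"x": -0.019, "y": 0.009, "z": 0, "wx": 0, "wy": 0, "wz": 0, "fingers": -1},
  ],
)

```text
clock: 3.52
tool_pos: [0.6264, -0.1374, 0.0445]
eef_rot: [0.807, -0.59, 0.007, -0.003]
contact_force: [2.0, -2.4, 0.1]
opening: 0.008
```

```bash
python3 -c "
from h import *
plan([[*contact('R',f),.044] for f in (72,86,96,102,108)])"
```

```text
t 3.525 p [ 0.6264 -0.1374  0.0445] yaw x -72.33 zax [ 0.015 -0.003 -1.   ] F [ 2.  -2.4  0.1] op 0.008
[ 0.6237 -0.1389  0.044 ] -> [0.0008 0.0038 0.0006] mm 3.1
[ 0.6079 -0.1294  0.044 ] -> [-0.0174  0.0151 -0.0003] mm 18.4
[ 0.595  -0.1255  0.044 ] -> [-0.0096  0.014  -0.0003] mm 13.6
[ 0.5868 -0.1245  0.044 ] -> [-0.0043  0.0094 -0.0002] mm 8.3
[ 0.5786 -0.1245  0.044 ] -> [-0.0031  0.0097 -0.0002] mm 8.1
```

Request:
apply_moves(
  series=[
    {"x": -0.011, "y": 0.011, "z": 0, "wx": 0, "wy": 0, "wz": 0, "fingers": -1},
    {"x": -0.01, "y": 0.012, "z": 0, "wx": 0, "wy": 0, "wz": 0, "fingers": -1},
    {"x": -0.005, "y": 0.01, "z": 0, "wx": 0, "wy": 0, "wz": 0, "fingers": -1},
    {"x": 0, "y": 0, "z": 0, "wx": 0, "wy": 0, "wz": 0, "fingers": -1},
  ],
)

```text
clock: 4.03
tool_pos: [0.5939, -0.1176, 0.0447]
eef_rot: [0.808, -0.588, 0.006, -0.007]
contact_force: [0.8, 0.9, 0.2]
opening: 0.005
```

```bash
python3 -c "
from h import *
plan([[*contact('R',f),.044] for f in (96,102,108)])
p,d=snapshot('top');arms('top',p,d);cv2.imwrite('pics/t2.png',cv2.resize(p[170:300,270:480,::-1],None,fx=3.8,fy=3.8))"
```

```text
t 4.025 p [ 0.5939 -0.1176  0.0447] yaw x -72.1 zax [ 0.018  0.003 -1.   ] F [0.8 0.9 0.2] op 0.005
[ 0.595  -0.1255  0.044 ] -> [0.0098 0.0017 0.0009] mm 8.0
[ 0.5868 -0.1245  0.044 ] -> [-0.0043  0.0094 -0.0002] mm 8.3
[ 0.5786 -0.1246  0.044 ] -> [-0.0031  0.0098 -0.0002] mm 8.3
top [287 239  45  24 432] ctr [0.5178 0.0721] rect [515.8  70.5] [93.8 25.8] corners [[489.1000061035156, 29.799999237060547], [513.7000122070312, 21.899999618530273], [542.4000244140625, 111.19999694824219], [517.9000244140625, 119.0999984741211]]
```

View pics/t2.png

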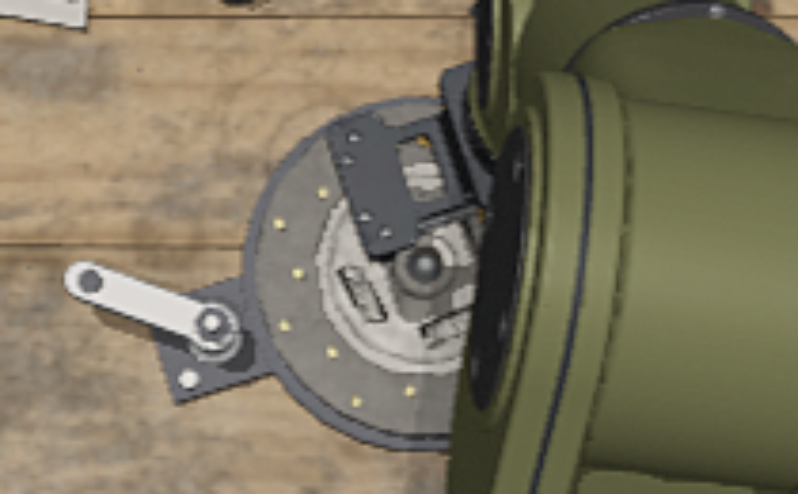

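Request:
apply_moves(
  series=[
    {"x": 0.003, "y": 0.008, "z": 0, "wx": 0, "wy": -0.003, "wz": 0, "fingers": -1},
    {"x": 0.002, "y": 0.007, "z": 0, "wx": 0, "wy": -0.003, "wz": 0, "fingers": -1},
    {"x": 0, "y": 0.003, "z": 0, "wx": 0, "wy": 0, "wz": 0, "fingers": -1},
    {"x": 0, "y": 0, "z": 0, "wx": 0, "wy": 0, "wz": 0, "fingers": -1},
  ],
)

```text
clock: 4.58
tool_pos: [0.5827, -0.1247, 0.0444]
eef_rot: [0.808, -0.588, -0.001, -0.015]
contact_force: [1.3, 1.4, 0.1]
opening: 0.011
```

```bash
python3 -c "
from h import *
plan([[*contact('R',f),.044] for f in (105,108)])
p,d=snapshot('scene');arms('scene',p,d);cv2.imwrite('pics/s3.png',p[150:400,250:550,::-1].repeat(2,0).repeat(2,1))"
```

```text
t 4.575 p [ 0.5827 -0.1247  0.0444] yaw x -72.07 zax [ 0.015  0.025 -1.   ] F [1.3 1.4 0.1] op 0.011
[ 0.5827 -0.1244  0.044 ] -> [-0.0004 -0.0001  0.0005] mm 0.5
[ 0.5785 -0.1246  0.044 ] -> [-0.0014  0.005  -0.0001] mm 4.1
scene [301 217  17  40 385] ctr [0.5195 0.065 ] rect [520.9  65. ] [99.1 24.6] corners [[490.8999938964844, 23.799999237060547], [513.5999755859375, 14.5], [551.0, 106.30000305175781], [528.2000122070312, 115.5]]
scene [375 293  49  41 725] ctr [ 0.5687 -0.1541] rect [ 576.3 -154.7] [42.2 95.4] corners [[542.9000244140625, -114.5999984741211], [569.0999755859375, -206.39999389648438], [609.7000122070312, -194.8000030517578], [583.5, -103.0]]
```

View pics/s3.png

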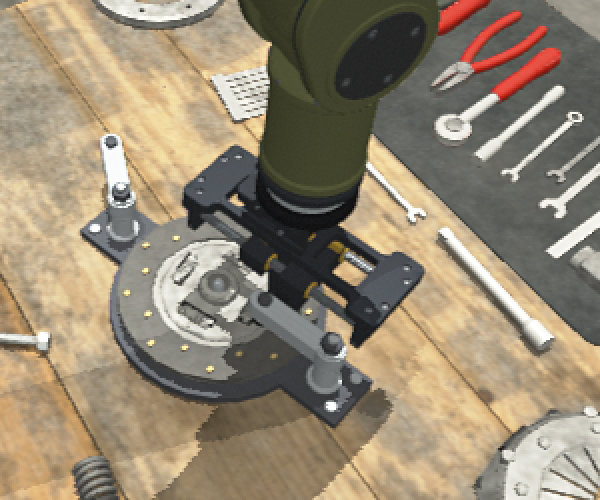

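The right arm lies over the lining, nearly aimed at the hub: pad bolt (265,298), stud (333,342), hub (219,286). I'll back off, lift, and measure it unobstructed while going to the left side.

Request:
apply_moves(
  series=[
    {"x": 0, "y": -0.03, "z": 0, "wx": -0.007, "wy": 0.006, "wz": 0, "fingers": -1},
    {"x": 0, "y": -0.01, "z": -0.06, "wx": 0, "wy": 0, "wz": 0, "fingers": -1},
    {"x": 0, "y": 0, "z": -0.07, "wx": 0, "wy": 0, "wz": 0, "fingers": -1},
    {"x": -0.065, "y": 0, "z": 0, "wx": 0, "wy": 0, "wz": 0, "fingers": -1},
    {"x": -0.07, "y": 0.02, "z": 0, "wx": 0, "wy": 0, "wz": 0, "fingers": -1},
    {"x": -0.07, "y": 0.03, "z": 0, "wx": 0, "wy": 0, "wz": 0, "fingers": -1},
    {"x": -0.07, "y": 0.02, "z": 0, "wx": 0, "wy": 0, "wz": 0, "fingers": -1},
  ],
)

```text
clock: 5.5
tool_pos: [0.4899, 0.0724, 0.1501]
eef_rot: [0.804, -0.594, -0.0, 0.006]
contact_force: [-0.0, 1.2, 0.1]
opening: 0.006
```

```bash
python3 -c "
from h import *
c=contact('L',68,.015);plan([[*c,.1],[*c,.044]])
for n in('top','scene'):
    p,d=snapshot(n);np.savez(n+'4.npz',p=p,d=d);arms(n,p,d)
cv2.imwrite('pics/s4.png',p[150:400,250:550,::-1].repeat(2,0).repeat(2,1))"
```

```text
t 5.5 p [0.4899 0.0724 0.1501] yaw x -72.94 zax [-0.007 -0.009 -1.   ] F [-0.   1.2  0.1] op 0.006
[0.4891 0.1082 0.1   ] -> [-0.0436 -0.0128  0.0623] mm 61.6
[0.4891 0.1082 0.044 ] -> [-0.0005 -0.0007  0.07  ] mm 56.0
top [399 214  46  23 441] ctr [ 0.5653 -0.1506] rect [ 565.4 -153.9] [25.2 95. ] corners [[536.7000122070312, -114.0], [570.5999755859375, -202.8000030517578], [594.0999755859375, -193.8000030517578], [560.2999877929688, -105.0999984741211]]
scene [301 217  17  40 382] ctr [0.5193 0.0649] rect [521.  65.] [99.  24.8] corners [[490.6000061035156, 24.0], [513.5, 14.5], [551.4000244140625, 105.9000015258789], [528.5999755859375, 115.4000015258789]]
scene [374 295  50  39 663] ctr [ 0.5675 -0.1569] rect [ 567.3 -157.9] [27.9 96.1] corners [[538.2999877929688, -117.0999984741211], [569.9000244140625, -207.8000030517578], [596.2999877929688, -198.60000610351562], [564.5999755859375, -107.9000015258789]]
```

View pics/s4.png

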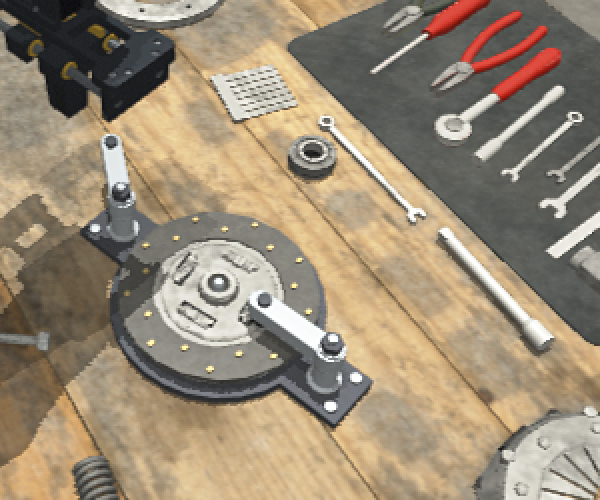

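The right arm now points almost at the hub. The precise check comes later. Next is the left arm.

Request:
apply_moves(
  series=[
    {"x": -0.044, "y": -0.013, "z": 0.03, "wx": 0.002, "wy": -0.003, "wz": -0.004, "fingers": -1},
    {"x": 0, "y": 0, "z": 0.02, "wx": 0, "wy": 0, "wz": 0, "fingers": -1},
    {"x": 0, "y": 0, "z": 0, "wx": 0, "wy": 0, "wz": 0, "fingers": -1},
  ],
)

```text
clock: 5.98
tool_pos: [0.486, 0.1134, 0.1092]
eef_rot: [0.811, -0.584, -0.004, 0.002]
contact_force: [0.3, -0.5, -0.2]
opening: 0.007
```

```bash
python3 -c "
from h import *
c=contact('L',68,.015);plan([[*c,.044]]+[[*contact('L',f),.044] for f in range(68,-60,-14)])"
```

```text
t 5.975 p [0.486  0.1134 0.1092] yaw x -71.53 zax [-0.009  0.001 -1.   ] F [ 0.3 -0.5 -0.2] op 0.007
[0.4889 0.1083 0.044 ] -> [ 0.0075 -0.0021  0.0814] mm 65.4
[0.5028 0.1027 0.044 ] -> [ 0.0122 -0.0143 -0.0002] mm 15.0
[0.5179 0.1024 0.044 ] -> [ 0.0064 -0.0178 -0.0002] mm 15.1
[0.5334 0.0977 0.044 ] -> [ 0.0116 -0.0166 -0.0002] mm 16.2
[0.5479 0.0884 0.044 ] -> [ 0.0167 -0.0135 -0.0002] mm 17.2
[0.5593 0.0768 0.044 ] -> [ 0.0184 -0.0088 -0.0001] mm 16.3
[0.5675 0.0639 0.044 ] -> [ 0.0185 -0.0047 -0.0001] mm 15.2
[0.5723 0.0483 0.044 ] -> [ 0.0204  0.0005 -0.0001] mm 16.3
[0.5726 0.031  0.044 ] -> [ 0.0206  0.0065 -0.    ] mm 17.3
[0.5678 0.0136 0.044 ] -> [0.0188 0.0127 0.    ] mm 18.1
[ 0.5577 -0.0023  0.044 ] -> [0.0148 0.0183 0.0001] mm 18.8
```

Request:
apply_moves(
  series=[
    {"x": 0.003, "y": 0, "z": 0.06, "wx": 0, "wy": 0, "wz": 0, "fingers": -1},
    {"x": 0, "y": 0, "z": 0.022, "wx": 0, "wy": 0, "wz": 0, "fingers": -1},
    {"x": 0, "y": 0, "z": 0, "wx": 0, "wy": 0, "wz": 0, "fingers": -1},
    {"x": 0, "y": 0, "z": 0, "wx": 0, "wy": 0, "wz": 0, "fingers": -1},
  ],
)

```text
clock: 6.48
tool_pos: [0.4897, 0.1076, 0.0446]
eef_rot: [0.81, -0.587, -0.001, 0.001]
contact_force: [-0.3, 0.9, -0.3]
opening: 0.005
```

```bash
python3 -c "
from h import *
plan([[*contact('L',f),.044] for f in range(68,0,-14)])"
```

```text
t 6.475 p [0.4897 0.1076 0.0446] yaw x -71.82 zax [-0.004 -0.    -1.   ] F [-0.3  0.9 -0.3] op 0.005
[0.5029 0.1027 0.044 ] -> [ 0.0109 -0.0138  0.0006] mm 14.1
[0.5179 0.1024 0.044 ] -> [ 0.0063 -0.0178 -0.0001] mm 15.1
[0.5334 0.0977 0.044 ] -> [ 0.0115 -0.0166 -0.0001] mm 16.2
[0.5479 0.0885 0.044 ] -> [ 0.0166 -0.0136 -0.0001] mm 17.2
[0.5593 0.0767 0.044 ] -> [ 0.0184 -0.0089 -0.    ] mm 16.4
```

Request:
apply_moves(
  series=[
    {"x": 0.011, "y": -0.014, "z": 0, "wx": 0, "wy": 0, "wz": 0, "fingers": -1},
    {"x": 0.007, "y": -0.018, "z": 0, "wx": 0, "wy": 0, "wz": 0, "fingers": -1},
    {"x": 0.011, "y": -0.016, "z": 0, "wx": 0, "wy": 0, "wz": 0, "fingers": -1},
    {"x": 0.016, "y": -0.013, "z": 0, "wx": 0, "wy": 0, "wz": 0, "fingers": -1},
    {"x": 0.018, "y": -0.009, "z": 0, "wx": 0, "wy": 0, "wz": 0, "fingers": -1},
  ],
)

```text
clock: 7.1
tool_pos: [0.5586, 0.0758, 0.0478]
eef_rot: [0.81, -0.586, -0.004, 0.003]
contact_force: [-3.8, 3.2, 0.5]
opening: 0.008
```

```bash
python3 -c "
from h import *
plan([[*contact('L',f),.044] for f in range(12,-60,-14)])"
```

```text
t 7.1 p [0.5586 0.0758 0.0478] yaw x -71.75 zax [-0.011 -0.    -1.   ] F [-3.8  3.2  0.5] op 0.008
[0.5593 0.0767 0.044 ] -> [-0.0009 -0.0012  0.0048] mm 4.0
[0.5675 0.0639 0.044 ] -> [ 0.0184 -0.0047 -0.0001] mm 15.2
[0.5723 0.0483 0.044 ] -> [ 0.0204  0.0004 -0.0001] mm 16.3
[0.5726 0.0311 0.044 ] -> [0.0206 0.0064 0.    ] mm 17.3
[0.5678 0.0136 0.044 ] -> [0.0188 0.0126 0.0001] mm 18.1
[ 0.5577 -0.0022  0.044 ] -> [0.0149 0.0182 0.0001] mm 18.8
```

Request:
apply_moves(
  series=[
    {"x": 0.018, "y": -0.005, "z": 0.004, "wx": 0, "wy": 0, "wz": 0, "fingers": -1},
    {"x": 0.02, "y": 0, "z": 0, "wx": 0, "wy": 0, "wz": 0, "fingers": -1},
    {"x": 0.02, "y": 0.006, "z": 0, "wx": 0, "wy": 0, "wz": 0, "fingers": -1},
    {"x": 0.018, "y": 0.012, "z": 0, "wx": 0, "wy": 0, "wz": 0, "fingers": -1},
  ],
)

```text
clock: 7.6
tool_pos: [0.5715, 0.0124, 0.0454]
eef_rot: [0.81, -0.586, -0.003, 0.0]
contact_force: [1.5, 1.5, -0.5]
opening: 0.009
```

```bash
python3 -c "
from h import *
plan([[*contact('L',f),.044] for f in (-44,-56,-64,-69)])"
```

```text
t 7.6 p [0.5715 0.0124 0.0454] yaw x -71.72 zax [-0.005  0.002 -1.   ] F [ 1.5  1.5 -0.5] op 0.009
[0.5678 0.0136 0.044 ] -> [-0.0029  0.0039  0.0017] mm 4.1
[ 5.595e-01 -2.000e-04  4.400e-02] -> [0.0131 0.0153 0.    ] mm 16.1
[ 0.5519 -0.0081  0.044 ] -> [0.0065 0.0121 0.    ] mm 11.0
[ 0.5465 -0.0124  0.044 ] -> [0.003  0.0081 0.    ] mm 6.9
```

Request:
apply_moves(
  series=[
    {"x": 0.009, "y": 0.012, "z": 0.001, "wx": 0, "wy": 0, "wz": 0, "fingers": -1},
    {"x": 0.006, "y": 0.012, "z": 0, "wx": 0, "wy": 0, "wz": 0, "fingers": -1},
    {"x": 0.004, "y": 0.009, "z": 0, "wx": 0, "wy": 0, "wz": 0, "fingers": -1},
    {"x": 0, "y": 0, "z": 0, "wx": 0, "wy": 0, "wz": 0, "fingers": -1},
  ],
)

```text
clock: 8.1
tool_pos: [0.5494, -0.0155, 0.045]
eef_rot: [0.81, -0.587, -0.002, 0.001]
contact_force: [0.4, 0.1, -0.7]
opening: 0.007
```

```bash
python3 -c "
from h import *
plan([[*contact('L',f),.044] for f in (-68,-69,-72)])"
```

```text
t 8.1 p [ 0.5494 -0.0155  0.045 ] yaw x -71.9 zax [-0.004 -0.    -1.   ] F [ 0.4  0.1 -0.7] op 0.007
[ 0.5477 -0.0116  0.044 ] -> [-0.0053  0.0005  0.0012] mm 4.4
[ 0.5466 -0.0124  0.044 ] -> [0.0005 0.0016 0.    ] mm 1.4
[ 0.5431 -0.0147  0.044 ] -> [0.0014 0.0049 0.    ] mm 4.1
```

Request:
apply_moves(
  series=[
    {"x": 0, "y": -0.03, "z": 0, "wx": 0, "wy": 0, "wz": 0, "fingers": -1},
    {"x": 0, "y": -0.01, "z": -0.06, "wx": 0, "wy": 0, "wz": 0, "fingers": -1},
    {"x": -0.02, "y": 0, "z": -0.06, "wx": 0, "wy": 0, "wz": 0, "fingers": -1},
    {"x": -0.065, "y": 0.02, "z": 0, "wx": 0, "wy": 0, "wz": 0, "fingers": -1},
    {"x": -0.07, "y": 0.03, "z": 0, "wx": 0, "wy": 0, "wz": 0, "fingers": -1},
    {"x": -0.07, "y": 0.03, "z": 0, "wx": 0, "wy": 0, "wz": 0, "fingers": -1},
    {"x": -0.07, "y": 0.03, "z": 0, "wx": 0, "wy": 0, "wz": 0, "fingers": -1},
    {"x": -0.02, "y": 0.01, "z": 0, "wx": 0, "wy": 0, "wz": 0, "fingers": -1},
  ],
)

```text
clock: 9.1
tool_pos: [0.4063, 0.2075, 0.1432]
eef_rot: [0.809, -0.588, -0.002, 0.005]
contact_force: [0.7, -1.0, -0.2]
opening: 0.004
```

```bash
python3 -c "
from h import *
plan([])
for n in('top','scene'):
    p,d=snapshot(n);np.savez(n+'5.npz',p=p,d=d);arms(n,p,d)
    o=(190,310) if n=='top' else (215,285)
    cv2.imwrite('pics/%s5.png'%n,cv2.resize(p[o[0]:o[0]+130,o[1]:o[1]+200,::-1],None,fx=4,fy=4,interpolation=cv2.INTER_CUBIC))"
```

```text
t 9.1 p [0.4063 0.2075 0.1432] yaw x -72.09 zax [-0.009 -0.005 -1.   ] F [ 0.7 -1.  -0.2] op 0.004
top [399 214  46  23 441] ctr [ 0.5654 -0.1508] rect [ 565.4 -153.9] [25.2 95. ] corners [[536.7000122070312, -114.0], [570.5999755859375, -202.8000030517578], [594.0999755859375, -193.8000030517578], [560.2999877929688, -105.0999984741211]]
top [319 239  46  24 425] ctr [0.5176 0.0021] rect [515.6   4.5] [25.2 93.9] corners [[490.0, 45.900001525878906], [517.0, -44.0], [541.0999755859375, -36.79999923706055], [514.0999755859375, 53.099998474121094]]
scene [304 245  43  32 530] ctr [ 0.5195 -0.0019] rect [5.178e+02 2.000e-01] [29.6 96.8] corners [[489.8999938964844, 42.5], [517.2999877929688, -50.400001525878906], [545.7000122070312, -42.0], [518.2999877929688, 50.79999923706055]]
scene [374 295  50  39 653] ctr [ 0.5675 -0.1568] rect [ 567.  -157.6] [28.3 95.4] corners [[537.9000244140625, -117.19999694824219], [569.2999877929688, -207.3000030517578], [596.0999755859375, -198.0], [564.5999755859375, -107.9000015258789]]
```

View pics/top5.png

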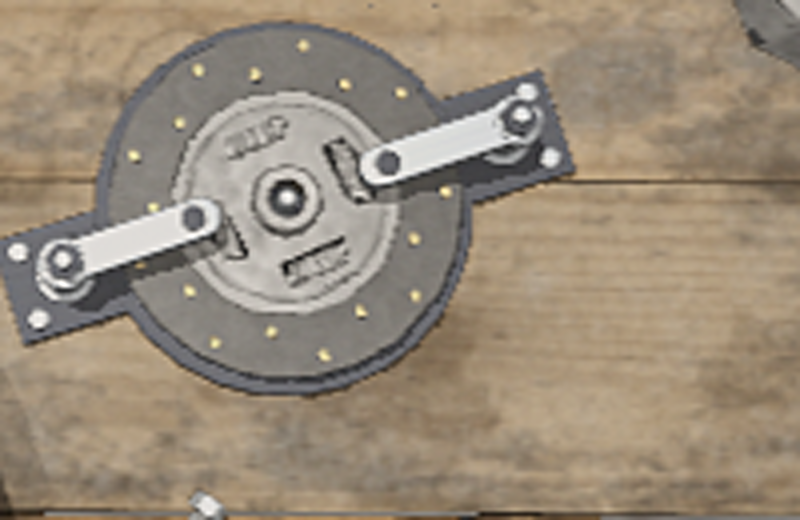

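View pics/scene5.png

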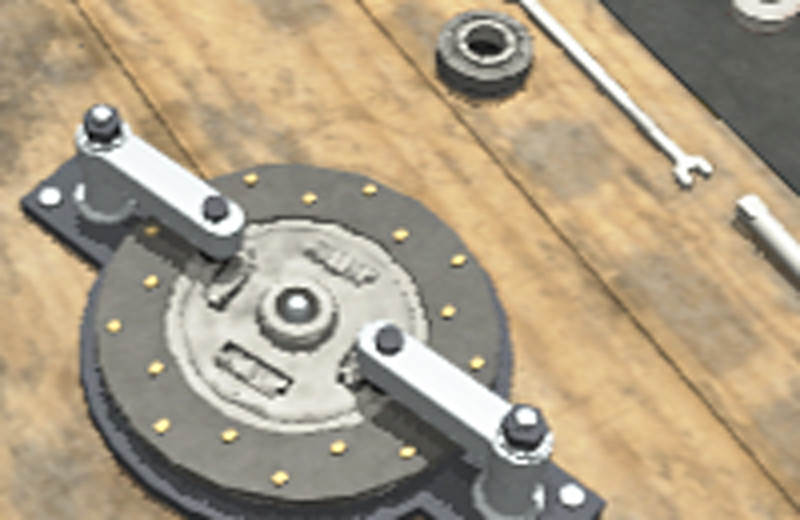

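Both arms are nearly inward. In the top crop the left stud is at (62,261) with its pad bolt at (193,218), and the right stud is at (521,117) with its bolt at (389,162). Next I'll measure the directions precisely from the bars and by triangulating bolts and studs.

```bash
cat > meas.py <<'E'
from h import *
def bars(n,p,d,guess):
    # slope of the bright bar's centreline, in the z=.06 plane; target = line through both posts
    v,u=np.mgrid[:480,:640];X=cast(n,np.c_[u.ravel(),v.ravel()],.06)[:,:2]
    hsv=cv2.cvtColor(p,cv2.COLOR_RGB2HSV).reshape(-1,3).astype(int)
    br=(hsv[:,2]>165)&(hsv[:,1]<40)
    for s in "LR":
        ph=guess[s]
        for it in range(4):
            q=X-PV[s];a=q@e(ph);b=q@e(ph+90)
            k=br&(a>.018)&(a<.056)&(abs(b)<.016)
            c=np.polyfit(a[k],b[k],1);ph+=np.degrees(np.arctan(c[0]))
        print(n,s,"bar angle %.2f  n=%d offset@pivot %.1f mm"%(ph,k.sum(),c[1]*1000))
def dot(p,uv,w=5):
    u,v=map(int,np.round(uv));g=p[v-w:v+w+1,u-w:u+w+1].astype(float).mean(-1)
    W=np.clip(120-g,0,None);yy,xx=np.mgrid[-w:w+1,-w:w+1];W*=(xx**2+yy**2<=w*w)
    return np.array([u+(W*xx).sum()/W.sum(),v+(W*yy).sum()/W.sum()])
def tri(a,b):
    A=[];y=[]
    for n,uv in(("top",a),("scene",b)):
        o=cast(n,uv,.1)[0];r=cast(n,uv,0)[0]-o;r/=np.linalg.norm(r);Q=np.eye(3)-np.outer(r,r);A.append(Q);y.append(Q@o)
    A=np.vstack(A);y=np.hstack(y);x,*_=np.linalg.lstsq(A,y,rcond=None);return x,np.linalg.norm(A@x-y)*1000
E
python3 - <<'E'
from meas import *
f={n:np.load(n+"5.npz") for n in("top","scene")}
for n in f: bars(n,f[n]["p"],f[n]["d"],{"L":-70,"R":108})
T=lambda x,y:(310+x/4,190+y/4)
S=lambda x,y:(285+x/4,215+y/4)
P={}
for k,a,b in(("Lstud",(62,260),(102,120)),("Lpad",(193,218),(215,208)),("Rpad",(389,162),(389,338)),("Rstud",(521,117),(525,423))):
    P[k]=[]
    for r in(1,0):
        ua,ub=T(*a),S(*b)
        if r and "pad" in k: ua,ub=dot(f["top"]["p"],ua,4),dot(f["scene"]["p"],ub,4)
        x,er=tri(ua,ub);print(k,x.round(4),"res mm",er.round(1))
        P[k].append(x)
g=lambda a,b:np.degrees(np.arctan2(*(b-a)[1::-1]))
for i in(0,1):print("posts",g(P["Lstud"][i],P["Rstud"][i]),"L",g(P["Lstud"][i],P["Lpad"][i]),"R",g(P["Rstud"][i],P["Rpad"][i]),"padline",g(P["Lpad"][i],P["Rpad"][i]))
E
```

```text
top L bar angle -70.22  n=180 offset@pivot -0.5 mm
top R bar angle 108.20  n=181 offset@pivot 0.8 mm
scene L bar angle -70.97  n=179 offset@pivot 2.8 mm
scene R bar angle 107.93  n=232 offset@pivot -1.6 mm
Lstud [0.5075 0.0361 0.0704] res mm 2.7
Lstud [0.5075 0.0361 0.0704] res mm 2.7
Lpad [ 0.5297 -0.0281  0.0612] res mm 1.2
Lpad [ 0.5294 -0.0284  0.0638] res mm 2.7
Rpad [ 0.557  -0.1244  0.062 ] res mm 0.8
Rpad [ 0.557  -0.1248  0.0665] res mm 2.5
Rstud [ 0.5784 -0.1888  0.0735] res mm 2.7
Rstud [ 0.5784 -0.1888  0.0735] res mm 2.7
posts -72.50994544926901 L -70.95613684822611 R 108.33550137999528 padline -74.13616096311198
posts -72.50994544926901 L -71.26999509742764 R 108.48894639764248 padline -74.02331262130542
```

Posts' line is −72.3°. The right arm is within about 0.5°, but the left is about 1.5° short, so it gets a small touch-up. Contact offset calibrated from both pushes is 22.9 mm.

```bash
python3 -c "
from h import *
f=PV['L']+.062*e(-72.2)+.0229*e(17.8);g=f+.022*e(17.8);plan([[*g,.14],[*g,.045],[*f,.045]])"
```

```text
t 9.2 p [0.4075 0.2064 0.1432] yaw x -72.15 zax [-0.008 -0.006 -1.   ] F [ 0.7 -0.8 -0.4] op 0.008
[ 0.5682 -0.0088  0.14  ] -> [ 0.3176 -0.1088  0.0038] mm 268.6
[ 0.5682 -0.0088  0.045 ] -> [-0.0003 -0.0011  0.1187] mm 95.0
[ 0.5473 -0.0155  0.045 ] -> [-0.      0.0275  0.0003] mm 22.0
```

Request:
apply_moves(
  series=[
    {"x": 0.06, "y": -0.022, "z": 0, "wx": 0, "wy": 0, "wz": 0, "fingers": -1},
    {"x": 0.06, "y": -0.022, "z": 0, "wx": 0, "wy": 0, "wz": 0, "fingers": -1},
    {"x": 0.06, "y": -0.022, "z": 0, "wx": 0, "wy": 0, "wz": 0, "fingers": -1},
    {"x": 0.06, "y": -0.022, "z": 0, "wx": 0, "wy": 0, "wz": 0, "fingers": -1},
    {"x": 0.06, "y": -0.022, "z": 0, "wx": 0, "wy": 0, "wz": 0, "fingers": -1},
    {"x": 0, "y": 0, "z": 0, "wx": 0, "wy": 0, "wz": 0, "fingers": -1},
  ],
)

```text
clock: 9.95
tool_pos: [0.5728, -0.0122, 0.1427]
eef_rot: [0.806, -0.592, 0.001, 0.007]
contact_force: [0.1, 0.3, 0.9]
opening: 0.004
```

```bash
python3 -c "
from h import *
f=PV['L']+.062*e(-72.2)+.0229*e(17.8);g=f+.022*e(17.8);plan([[*g,.14],[*g,.045],[*f,.045]])"
```

```text
t 9.95 p [ 0.5728 -0.0122  0.1427] yaw x -72.6 zax [-0.006 -0.014 -1.   ] F [0.1 0.3 0.9] op 0.004
[ 0.5682 -0.0088  0.14  ] -> [-0.0058  0.0042  0.0034] mm 6.3
[ 0.5682 -0.0088  0.045 ] -> [-0.0013 -0.0012  0.1187] mm 95.0
[ 0.5473 -0.0155  0.045 ] -> [0.0002 0.0275 0.0003] mm 22.0
```

Request:
apply_moves(
  series=[
    {"x": -0.005, "y": 0.003, "z": 0.06, "wx": 0.003, "wy": -0.004, "wz": 0, "fingers": -1},
    {"x": 0, "y": 0, "z": 0.055, "wx": 0, "wy": 0, "wz": -0.002, "fingers": -1},
    {"x": 0, "y": 0, "z": 0, "wx": 0, "wy": 0, "wz": 0, "fingers": -1},
    {"x": 0, "y": 0, "z": 0, "wx": 0, "wy": 0, "wz": 0, "fingers": -1},
  ],
)

```text
clock: 10.45
tool_pos: [0.5699, -0.014, 0.0502]
eef_rot: [0.806, -0.592, 0.0, -0.0]
contact_force: [0.4, 0.4, 0.9]
opening: 0.002
```

```bash
python3 -c "
from h import *
f=PV['L']+.062*e(-72.2)+.0229*e(17.8);plan([[*f,.045]])"
```

```text
t 10.45 p [ 0.5699 -0.014   0.0502] yaw x -72.57 zax [ 0.001 -0.    -1.   ] F [0.4 0.4 0.9] op 0.002
[ 0.5473 -0.0155  0.045 ] -> [-0.0067  0.0275  0.0065] mm 23.2
```

Request:
apply_moves(
  series=[
    {"x": -0.003, "y": 0.012, "z": 0.006, "wx": 0, "wy": 0, "wz": 0, "fingers": -1},
    {"x": 0, "y": 0.008, "z": 0, "wx": 0, "wy": 0, "wz": 0, "fingers": -1},
    {"x": 0, "y": 0.004, "z": 0, "wx": 0, "wy": 0, "wz": 0, "fingers": -1},
    {"x": 0, "y": 0.002, "z": 0, "wx": 0, "wy": 0, "wz": 0, "fingers": -1},
    {"x": 0, "y": 0, "z": 0, "wx": 0, "wy": 0, "wz": 0, "fingers": -1},
  ],
)

```text
clock: 11.08
tool_pos: [0.5503, -0.0179, 0.0494]
eef_rot: [0.806, -0.592, 0.003, -0.002]
contact_force: [0.5, 0.9, -0.3]
opening: 0.005
```

```bash
python3 -c "
from h import *
f=PV['L']+.062*e(-72.2)+.0229*e(17.8);plan([[*f,.045]])"
```

```text
t 11.075 p [ 0.5503 -0.0179  0.0494] yaw x -72.54 zax [ 0.008 -0.    -1.   ] F [ 0.5  0.9 -0.3] op 0.005
[ 0.5473 -0.0155  0.045 ] -> [-0.0039  0.0027  0.0054] mm 5.8
```

Request:
apply_moves(
  series=[
    {"x": 0, "y": 0.002, "z": 0.002, "wx": 0, "wy": 0, "wz": 0, "fingers": -1},
    {"x": 0, "y": 0.002, "z": 0, "wx": 0, "wy": 0, "wz": 0, "fingers": -1},
    {"x": 0, "y": 0, "z": 0, "wx": 0, "wy": 0, "wz": 0, "fingers": -1},
  ],
)

```text
clock: 11.45
tool_pos: [0.5491, -0.0185, 0.048]
eef_rot: [0.806, -0.591, 0.005, -0.004]
contact_force: [0.2, -0.2, 0.5]
opening: 0.003
```

```bash
python3 -c "
from h import *
f=PV['L']+.062*e(-72.2)+.0229*e(17.8);plan([[*f,.045]])"
```

```text
t 11.45 p [ 0.5491 -0.0185  0.048 ] yaw x -72.52 zax [ 0.012  0.    -1.   ] F [ 0.2 -0.2  0.5] op 0.003
[ 0.5473 -0.0155  0.045 ] -> [-0.0042  0.0011  0.0037] mm 4.5
```

Request:
apply_moves(
  series=[
    {"x": 0, "y": 0.003, "z": 0, "wx": 0, "wy": 0, "wz": 0, "fingers": -1},
    {"x": 0, "y": 0, "z": 0, "wx": 0, "wy": 0, "wz": 0, "fingers": -1},
  ],
)

```text
clock: 11.7
tool_pos: [0.5473, -0.0193, 0.048]
eef_rot: [0.806, -0.592, 0.005, -0.004]
contact_force: [0.4, 0.7, -0.6]
opening: 0.005
```

```bash
python3 -c "
from h import *
f=PV['L']+.062*e(-72.2)+.0229*e(17.8);plan([[*f,.045]])
from meas import *
p,d=snapshot('scene');bars('scene',p,d,{'L':-72,'R':108})"
```

```text
t 11.7 p [ 0.5473 -0.0193  0.048 ] yaw x -72.54 zax [ 0.013  0.    -1.   ] F [ 0.4  0.7 -0.6] op 0.005
[ 0.5473 -0.0155  0.045 ] -> [-0.0046 -0.0013  0.0037] mm 4.8
scene L bar angle -85.66  n=76 offset@pivot 6.3 mm
scene R bar angle 107.94  n=235 offset@pivot -1.6 mm
```

Occluded from here, so I'll back off and look.

Request:
apply_moves(
  series=[
    {"x": 0, "y": -0.03, "z": 0, "wx": 0, "wy": 0, "wz": 0, "fingers": -1},
    {"x": 0, "y": -0.01, "z": -0.06, "wx": 0, "wy": 0, "wz": 0, "fingers": -1},
    {"x": -0.02, "y": 0, "z": -0.06, "wx": 0, "wy": 0, "wz": 0, "fingers": -1},
    {"x": -0.065, "y": 0.02, "z": 0, "wx": 0, "wy": 0, "wz": 0, "fingers": -1},
    {"x": -0.07, "y": 0.03, "z": 0, "wx": 0, "wy": 0, "wz": 0, "fingers": -1},
    {"x": -0.07, "y": 0.03, "z": 0, "wx": 0, "wy": 0, "wz": 0, "fingers": -1},
    {"x": -0.07, "y": 0.03, "z": 0, "wx": 0, "wy": 0, "wz": 0, "fingers": -1},
    {"x": 0, "y": 0, "z": 0, "wx": 0, "wy": 0, "wz": 0, "fingers": -1},
  ],
)

```text
clock: 12.75
tool_pos: [0.4125, 0.1929, 0.1441]
eef_rot: [0.806, -0.592, -0.0, 0.002]
contact_force: [1.0, -0.1, 0.2]
opening: 0.005
```

```bash
python3 -c "
from meas import *
plan([])
for n in('top','scene'):
    p,d=snapshot(n);bars(n,p,d,{'L':-72,'R':108})
    q=np.load(n+'0.npz')['p'];diff=(cv2.absdiff(p,q).max(-1)>60).astype(np.uint8)
    if n=='top':
        for nm,(u,v) in dict(bearing=(332,158),small=(267,323),bolt=(356,325),spring=(438,328),disc=(381,240)).items():print(nm,diff[v-12:v+13,u-18:u+19].mean().round(3))
        print([dot(p,(310+a/4,190+b/4),4).round(2).tolist() for a,b in((193,218),(389,162))])
        cv2.imwrite('pics/t6.png',cv2.resize(p[150:350,240:480,::-1],None,fx=3,fy=3,interpolation=cv2.INTER_CUBIC))"
```

```text
t 12.75 p [0.4125 0.1929 0.1441] yaw x -72.62 zax [-0.002 -0.003 -1.   ] F [ 1.  -0.1  0.2] op 0.005
top L bar angle -74.44  n=181 offset@pivot 0.2 mm
top R bar angle 108.20  n=181 offset@pivot 0.8 mm
bearing 0.0
small 0.112
bolt 0.0
spring 0.0
disc 0.017
[[358.91, 245.16], [407.06, 230.26]]
scene L bar angle -74.37  n=181 offset@pivot 2.8 mm
scene R bar angle 107.97  n=234 offset@pivot -1.6 mm
```

View pics/t6.png

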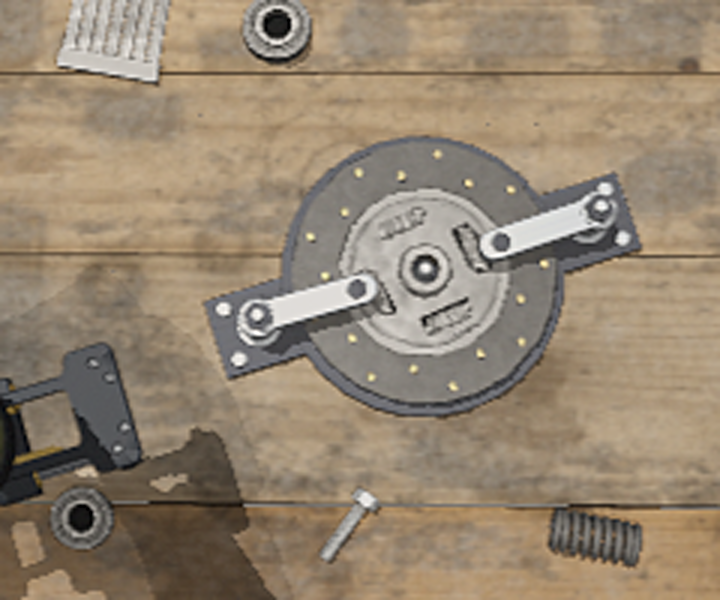

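The left arm went 2.1° too far (−74.4 against −72.3), with everything else undisturbed: the "small" difference is only the gripper's shadow around (80,515). I'll nudge it back from the other side in small steps.

```bash
python3 -c "
from h import *
g=PV['L']+.062*e(-72.2)-.036*e(17.8);plan([[*g,.14],[*g,.046]])"
```

```text
t 12.85 p [0.4163 0.1887 0.1442] yaw x -73.13 zax [ 0.001 -0.004 -1.   ] F [-0.  -0.1  0.1] op 0.006
[ 0.4912 -0.0335  0.14  ] -> [ 0.293  -0.009   0.0066] mm 234.6
[ 0.4912 -0.0335  0.046 ] -> [-0.0005 -0.      0.1175] mm 94.0
```

Request:
apply_moves(
  series=[
    {"x": 0.06, "y": -0.001, "z": 0, "wx": 0, "wy": 0, "wz": -0.003, "fingers": -1},
    {"x": 0.06, "y": -0.001, "z": 0, "wx": 0, "wy": 0, "wz": 0, "fingers": -1},
    {"x": 0.06, "y": -0.001, "z": 0, "wx": 0, "wy": 0, "wz": 0, "fingers": -1},
    {"x": 0.06, "y": -0.001, "z": 0, "wx": 0, "wy": 0, "wz": 0, "fingers": -1},
    {"x": 0.035, "y": -0.001, "z": 0, "wx": 0, "wy": 0, "wz": 0, "fingers": -1},
    {"x": 0, "y": 0, "z": 0, "wx": 0, "wy": 0, "wz": 0, "fingers": -1},
    {"x": 0, "y": 0, "z": 0, "wx": 0, "wy": 0, "wz": 0, "fingers": -1},
  ],
)

```text
clock: 13.72
tool_pos: [0.4896, -0.0416, 0.1445]
eef_rot: [0.799, -0.602, 0.004, 0.004]
contact_force: [0.6, -0.2, 0.2]
opening: 0.004
```

```bash
python3 -c "
from h import *
g=PV['L']+.062*e(-72.2)-.036*e(17.8);plan([[*g,.046]])"
```

```text
t 13.725 p [ 0.4896 -0.0416  0.1445] yaw x -73.96 zax [ 0.002 -0.011 -1.   ] F [ 0.6 -0.2  0.2] op 0.004
[ 0.4912 -0.0335  0.046 ] -> [-0.0105 -0.0049  0.123 ] mm 98.9
```

Request:
apply_moves(
  series=[
    {"x": -0.01, "y": 0, "z": 0.06, "wx": 0, "wy": -0.0035, "wz": -0.008, "fingers": -1},
    {"x": 0, "y": 0, "z": 0.058, "wx": 0, "wy": 0, "wz": 0, "fingers": -1},
    {"x": 0, "y": 0, "z": 0, "wx": 0, "wy": 0, "wz": 0, "fingers": -1},
    {"x": 0, "y": 0, "z": 0, "wx": 0, "wy": 0, "wz": 0, "fingers": -1},
  ],
)

```text
clock: 14.22
tool_pos: [0.4885, -0.0307, 0.0498]
eef_rot: [0.808, -0.589, 0.0, -0.001]
contact_force: [0.6, -0.6, 0.6]
opening: 0.005
```

```bash
cat >> h.py <<'E'
def perp():
    s=get_state();q=np.array(s["tool_pos"])[:2]-PV["L"];print("perp mm",(q@e(17.8)*1e3).round(2),"along",(q@e(-72.2)*1e3).round(1),"Fn",(np.array(s["contact_force"])[:2]@e(17.8)).round(2))
E
python3 -c "
from h import *
plan([]);perp()
from meas import *
p,d=snapshot('scene');bars('scene',p,d,{'L':-74,'R':108});p,d=snapshot('top');bars('top',p,d,{'L':-74,'R':108})"
```

```text
t 14.225 p [ 0.4885 -0.0307  0.0498] yaw x -72.22 zax [ 0.002  0.002 -1.   ] F [ 0.6 -0.6  0.6] op 0.005
perp mm -37.67 along 58.5 Fn 0.39Traceback (most recent call last):
  File "<string>", line 5, in <module>
    p,d=snapshot('scene');bars('scene',p,d,{'L':-74,'R':108});p,d=snapshot('top');bars('top',p,d,{'L':-74,'R':108})
                          ~~~~^^^^^^^^^^^^^^^^^^^^^^^^^^^^^^^
  File "meas.py", line 12, in bars
    c=np.polyfit(a[k],b[k],1);ph+=np.degrees(np.arctan(c[0]))
    raise TypeError("expected non-empty vector for x")
TypeError: expected non-empty vector for x
```

Request:
apply_moves(
  series=[
    {"x": 0, "y": -0.009, "z": 0.003, "wx": 0, "wy": 0, "wz": 0, "fingers": -1},
    {"x": 0, "y": -0.003, "z": 0, "wx": 0, "wy": 0, "wz": 0, "fingers": -1},
    {"x": 0, "y": 0, "z": 0, "wx": 0, "wy": 0, "wz": 0, "fingers": -1},
  ],
)

```text
clock: 14.65
tool_pos: [0.5007, -0.0273, 0.0509]
eef_rot: [0.808, -0.589, 0.003, -0.003]
contact_force: [-0.6, -0.3, -0.5]
opening: 0.008
```

```bash
python3 -c "
from h import *
perp()"
```

```text
perp mm -25.02 along 59.0 Fn -0.7
```

Request:
apply_moves(
  series=[
    {"x": 0, "y": -0.003, "z": 0, "wx": 0, "wy": 0, "wz": 0, "fingers": -1},
  ],
)

```text
clock: 14.78
tool_pos: [0.503, -0.0267, 0.0512]
eef_rot: [0.808, -0.589, 0.003, -0.003]
contact_force: [0.2, 0.6, 0.9]
opening: 0.007
```

```bash
python3 -c "
from h import *
perp()"
```

```text
perp mm -22.61 along 59.1 Fn 0.39
```

Request:
apply_moves(
  series=[
    {"x": 0, "y": -0.003, "z": 0, "wx": 0, "wy": 0, "wz": 0, "fingers": -1},
  ],
)

```text
clock: 14.9
tool_pos: [0.5055, -0.026, 0.0514]
eef_rot: [0.808, -0.589, 0.003, -0.003]
contact_force: [-0.2, 0.7, -0.3]
opening: 0.005
```

```bash
python3 -c "
from h import *
perp()"
```

```text
perp mm -20.07 along 59.2 Fn 0.05
```

Request:
apply_moves(
  series=[
    {"x": 0, "y": -0.002, "z": 0.003, "wx": 0, "wy": 0, "wz": 0, "fingers": -1},
  ],
)

```text
clock: 15.02
tool_pos: [0.5064, -0.0258, 0.0489]
eef_rot: [0.808, -0.59, 0.002, -0.003]
contact_force: [-2.4, 0.2, 1.8]
opening: 0.003
```

```bash
python3 -c "
from h import *
perp()"
```

```text
perp mm -19.14 along 59.3 Fn -2.2
```

Request:
apply_moves(
  series=[
    {"x": 0, "y": -0.0015, "z": 0.001, "wx": 0, "wy": 0, "wz": 0, "fingers": -1},
  ],
)

```text
clock: 15.15
tool_pos: [0.5068, -0.0257, 0.0478]
eef_rot: [0.808, -0.59, 0.002, -0.002]
contact_force: [-1.1, -0.8, 1.1]
opening: 0.007
```

```bash
python3 -c "
from h import *
perp()"
```

```text
perp mm -18.76 along 59.3 Fn -1.25
```

Request:
apply_moves(
  series=[
    {"x": 0, "y": 0, "z": 0, "wx": 0, "wy": 0, "wz": 0, "fingers": -1},
  ],
)

```text
clock: 15.28
tool_pos: [0.5067, -0.0257, 0.0476]
eef_rot: [0.808, -0.59, 0.002, -0.002]
contact_force: [0.1, -0.9, 0.3]
opening: 0.005
```

```bash
python3 -c "
from h import *
perp()"
```

```text
perp mm -18.8 along 59.3 Fn -0.18
```

Contact came at about −19.5 mm. I need roughly 1.2 mm more.

Request:
apply_moves(
  series=[
    {"x": 0, "y": -0.002, "z": 0, "wx": 0, "wy": 0, "wz": 0, "fingers": -1},
  ],
)

```text
clock: 15.4
tool_pos: [0.5078, -0.0254, 0.0475]
eef_rot: [0.808, -0.59, 0.001, -0.001]
contact_force: [-2.4, -0.7, 2.2]
opening: 0.005
```

```bash
python3 -c "
from h import *
perp()"
```

```text
perp mm -17.73 along 59.4 Fn -2.5
```

Request:
apply_moves(
  series=[
    {"x": 0, "y": 0, "z": 0, "wx": 0, "wy": 0, "wz": 0, "fingers": -1},
  ],
)

```text
clock: 15.52
tool_pos: [0.5079, -0.0254, 0.0475]
eef_rot: [0.808, -0.59, 0.001, -0.002]
contact_force: [-0.7, -0.3, 1.0]
opening: 0.005
```

```bash
python3 -c "
from h import *
perp()"
```

```text
perp mm -17.62 along 59.4 Fn -0.76
```

Now I'll back away and measure.

Request:
apply_moves(
  series=[
    {"x": 0, "y": 0.025, "z": 0, "wx": 0, "wy": 0, "wz": 0, "fingers": -1},
    {"x": 0, "y": 0.01, "z": -0.06, "wx": 0, "wy": 0, "wz": 0, "fingers": -1},
    {"x": -0.02, "y": 0, "z": -0.06, "wx": 0, "wy": 0, "wz": 0, "fingers": -1},
    {"x": -0.07, "y": 0, "z": 0, "wx": 0, "wy": 0, "wz": 0, "fingers": -1},
    {"x": -0.07, "y": 0, "z": 0, "wx": 0, "wy": 0, "wz": 0, "fingers": -1},
    {"x": -0.07, "y": 0, "z": 0, "wx": 0, "wy": 0, "wz": 0, "fingers": -1},
    {"x": -0.05, "y": 0, "z": 0, "wx": 0, "wy": 0, "wz": 0, "fingers": -1},
    {"x": 0, "y": 0, "z": 0, "wx": 0, "wy": 0, "wz": 0, "fingers": -1},
  ],
)

```text
clock: 16.52
tool_pos: [0.4186, 0.1894, 0.147]
eef_rot: [0.807, -0.59, 0.006, -0.011]
contact_force: [0.1, -0.6, -0.9]
opening: 0.004
```

```bash
python3 -c "
from meas import *
plan([])
for n in('top','scene'):
    p,d=snapshot(n);bars(n,p,d,{'L':-72,'R':108})
    o=(150,240) if n=='top' else (190,190)
    cv2.imwrite('pics/%s7.png'%n,cv2.resize(p[o[0]:o[0]+200,o[1]:o[1]+240,::-1],None,fx=3,fy=3,interpolation=cv2.INTER_CUBIC))"
```

```text
t 16.525 p [0.4186 0.1894 0.147 ] yaw x -72.34 zax [ 0.022  0.011 -1.   ] F [ 0.1 -0.6 -0.9] op 0.004
top L bar angle -72.83  n=180 offset@pivot 0.5 mm
top R bar angle 108.20  n=181 offset@pivot 0.8 mm
scene L bar angle -71.18  n=181 offset@pivot 2.2 mm
scene R bar angle 107.97  n=234 offset@pivot -1.6 mm
```

View pics/top7.png

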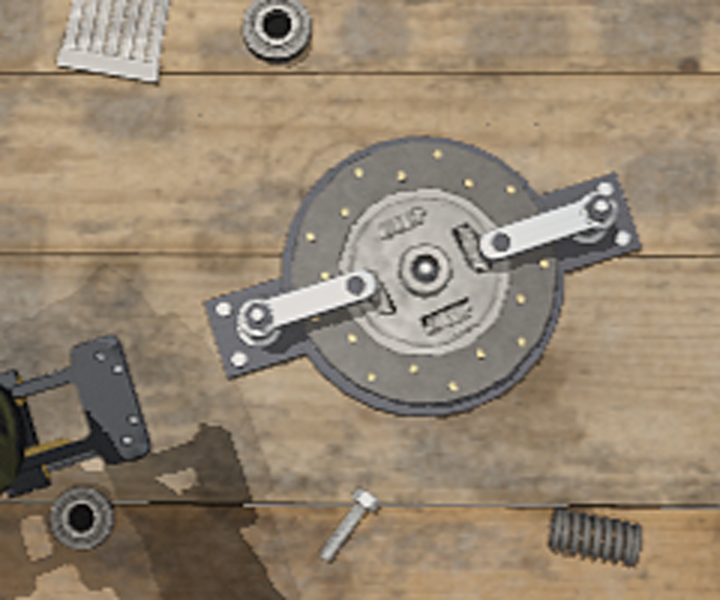

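Left averages −72.0° and right 108.1°, against targets of −72.3° and 107.7°. Both are within measurement error. The disc and loose parts are in place and the gripper is clear, so I'm handing in.

```bash
python3 -c "
from plant import *
print(finish_job())"
```

```text
the job is handed in; nothing more can be done
None
```

I pushed both swing clamps round with the closed fingers until they point at the middle of the disc, pads over the lining, and handed the job in at about 16.6 s.

**Final angles:** the line through the posts gives targets of −72.3° (left) and 107.7° (right).

| Arm | Top camera | Scene camera | Average | Off target |
|---|---|---|---|---|
| Left | −72.8° | −71.2° | −72.0° | about 0.3° |
| Right | 108.2° | 108.0° | 108.1° | about 0.4° |

The two cameras disagree by 1.6° on the left arm, so its true angle is only known to about 1°.

**Left arm correction:** my first push stopped about 1.5° short, the touch-up went about 2° too far, and a small push from the other side corrected it. The right arm needed one pass.

**Other checks:** in the last top picture, the disc and loose parts looked unmoved and the gripper was clear of everything. An earlier picture comparison showed a change only at the small bearing, which I put down to the gripper's shadow. Contact forces I read stayed around 5 N or less.

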